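Find the loaded reference tin for the filter tester

TASK

One of the three closed blue-lidded tins holds the tester's brass reference piece and is several times heavier than the other two, which are as good as empty. Lift the tins to find the heavy one and set it down gently, upright, in the middle of the round black rest with the yellow rim. Keep the tins upright, and leave the two light ones standing where they were.

Things in the scene. Friction and masses are not known exactly. Their poses are not given: they have to be found in the camera images.
- tin_a_center (a point): one of three look-alike closed round tins, aluminium with a blue lid: 56 mm in diameter, 64 mm tall, upright on the table. The point is its centre, 32 mm above its underside; z is its axis, up when upright. Which tin is loaded differs each time: the loaded one weighs 0.55 to 0.7 kg in all, the two others 0.16 to 0.2 kg. The lids stay shut.
- tin_b_center (a point): one of three look-alike closed round tins, aluminium with a blue lid: 56 mm in diameter, 64 mm tall, upright on the table. The point is its centre, 32 mm above its underside; z is its axis, up when upright. Which tin is loaded differs each time: the loaded one weighs 0.55 to 0.7 kg in all, the two others 0.16 to 0.2 kg. The lids stay shut.
- tin_c_center (a point): one of three look-alike closed round tins, aluminium with a blue lid: 56 mm in diameter, 64 mm tall, upright on the table. The point is its centre, 32 mm above its underside; z is its axis, up when upright. Which tin is loaded differs each time: the loaded one weighs 0.55 to 0.7 kg in all, the two others 0.16 to 0.2 kg. The lids stay shut.
- rest_top (a point): the middle of the flat top of the round rest: a fixed black rubber disc 110 mm in diameter and 20 mm high with a flat yellow rim (no raised edge); z up. The heavy tin goes here.
Things that resemble listed ones, but are neither listed nor needed, are in the scene too. Leave any brown look-alike of the part that bears tin_b_center alone. Leave any orange look-alike of the part that bears tin_c_center alone.

How it is judged:
By the outcome, as a careful person would: the job done as asked, in the order asked, and still so for the second after the job is handed in, with the robot touching nothing.
It also fails if it takes over 69 s, if anything falls off the work surface, if the arm or the gripper's body presses on something with over 40 N, if the wrist force passes 120 N, or if a joint passes its speed limit or range.

ROBOT

A 6-joint arm with a two-finger parallel gripper is mounted at the origin on the work surface. World frame = base frame: x ahead of the robot, y to its left, z up, the work surface at z = 0. Lengths are in m, angles in rad, forces in N, time in s.
With the tool pointing down it reaches from about 0.35 to 0.925 m from the base axis. Payload 6.4 kg.
Tool frame: the origin (TCP) lies on the centre line of the jaws, within the pads' length; the fingertips stand 11 mm ahead of it and the grasp point (between the pads) lies 8 mm behind it (nose_length is the distance from the TCP to the fingertips, in m); z points along the fingers, y is the direction in which the jaws open and shut (so a half turn about z gives the same grasp; the last joint's range is limited). The gripper opens to 85 mm and grips with 20 to 120 N. Pads are 22 mm wide; open, the fingers measure 114 mm over their backs; the gripper's body (76 mm by 85 mm) begins 54 mm behind the grasp point. The pads swing forward as they close: fully open they stand 13 mm farther back than shut.
Start: joints at [0.98, 0.245, 1.558, -0, 1.339, -0.174], TCP at [0.263, 0.594, 0.242] pointing down, gripper open.
Joint ranges: [-3.13, 3.13], [-1.02, 2.26], [0.13, 2.54], [-0.95, 4.09], [0.21, 2.88], [-2.74, 2.74]. Speed limits (rad/s): [2.57, 2.57, 3.14, 3.14, 3.14, 3.14].

INTERFACE

Orientations are given as a rotation vector (axis times angle).
In Python, from rig import sense, read_camera, sign_off, trace, mark_of, nose_length gives the robot as it stands.
- The arm moves only by the tool send_rows, never from a script. Its arguments are lists of equal length, an entry for each row: "dp": the shift along the tool's x, y, z in mm, a list of three; "turn": the turn about the tool's z in rad. A call has 1 to 10 rows; each row shifts and turns the pose as measured when the row begins, along the tool's axes as they then stand; what a row does not reach is not made up. A row lasts 1/8 s, in which the tool goes at most 62.5 mm and 10.7 degrees, less where a joint would pass 70% of its speed; a pose out of reach is approached as far as the arm can. A call is refused whole if a number of a shift passes 62.5 or a number of a turn 0.188, either way. A call with a gripper value outside its range is refused whole. "claw" is the opening in per cent of the stroke, from 0 (shut) to 100 (fully open), set as the call begins (left out, the last holds). The fingers move at their own pace and stop on an object; "force" is the grip in N (left out, the last holds). Time passes only in rows, so rows that do not move let the fingers close. It gives the time, the measured TCP pose, the force and the opening at its end, in the units of the state.
- sense(): the state, without advancing time (a new reading comes with each control period).
- read_camera(name): name is "scene" or "top" or "wrist"; returns a dict with "image" (400x640x3 uint8, red, green, blue), "fx", "fy", "cx", "cy" (pixels), "position" and "attitude" of the camera in the world; the wrist camera has in their place "hand_eye" (4x4, takes a point from camera to tool coordinates, whose origin is the TCP and whose axes are the flange's). Camera axes: x right, y up, looking along -z (the intrinsics and any distortion apply to the point x, -y, -z); pixel columns grow to the right and rows downward; lengths in m; the calibration is good to about 2 mm. A picture is of the moment at which its call begins: read the wrist's pose just before it. There is no depth.
- sign_off(): hands the job in, once; it reports no verdict.
Trained networks look in a picture, given as the dict that the camera call returned (one of the last four; its "shot" number tells which), for a name from the list of things; names that differ only in an ending like _2 or _b are one class to them, and where a whole thing is asked for, a point or a joint stands for the part that bears it (a point fixed in the world has none). Each returns a list of dicts, best first, with "conf" (0 to 1); they miss things now and then, are a little off and sometimes report something else, mostly with a low value. They report only what shows in the picture. A call takes as long as a camera call. They do not tell look-alikes from the thing itself.
- trace(picture, thing): "mask" (400x640 bool, what is visible of it) and "at" ([column, row] as shares, 0 to 1, of the picture: columns of its width, rows of its height, amid what is visible of it).
- mark_of(picture, thing): "at" ([column, row] as shares, 0 to 1, of the picture: columns of its width, rows of its height: a listed point, or the origin of a listed thing).
The state is a dict: "t": time; "qpos": joint angles; "qd": joint speeds; "joint_torque": joint torques, N m; "tcp_pos": TCP position; "eef_rot": TCP orientation; "force": force on the tool from outside, world axes, zero at the start; "moment": the same for the moment, N m; "width": finger opening in m.
Only numpy, scipy, OpenCV 4.12 (cv2) and the standard library are available. Lean on these libraries where they do the work, as an engineer would, in place of code of your own. Each camera call takes 0.05 s, during which the arm holds its last target.

## Working session

There is one attempt and no reset: what is moved stays moved. The work goes in short steps, Python scripts to look and compute and a tool call to move; the robot and the scene stay as the last step left them, time stands still between calls to the robot, and variables do not carry over. Pictures are saved under pics/ and viewed, and the job is handed in when it is done.

Besides the shell and the picture viewer there is one more tool, called after "Call:" as a command line: name --pt "numbers of a row" for each row, then --argument value for the rest. send_rows: Moves the arm, as the interface text tells. Its arguments: {"type":"object","properties":{"dp":{"type":"array","items":{"type":"array","items":{"type":"number"}}},"turn":{"type":"array","items":{"type":"number"}},"claw":{"type":"number"},"force":{"type":"number"}},"required":["dp","turn"]}

```bash
mkdir -p pics; ls; cat > h.py <<'E'
import numpy as np, cv2
from rig import *
from scipy.spatial.transform import Rotation as R
def save(p,n): cv2.imwrite(f'pics/{n}.png',p['image'][:,:,::-1])
def campose(p,s=None):
    if 'hand_eye' in p:
        T=np.eye(4);T[:3,:3]=R.from_rotvec(s['eef_rot']).as_matrix();T[:3,3]=s['tcp_pos'];return T@np.array(p['hand_eye'])
    T=np.eye(4);a=np.array(p['attitude'])
    T[:3,:3]=a if a.shape==(3,3) else R.from_rotvec(a).as_matrix() ;T[:3,3]=p['position'];return T
def ray(p,uv,z,s=None):
    T=campose(p,s);d=np.array([(uv[0]-p['cx'])/p['fx'],-(uv[1]-p['cy'])/p['fy'],-1]);d=T[:3,:3]@d;o=T[:3,3]
    return o+d*(z-o[2])/d[2]
def px(a): return np.array([a[0]*640,a[1]*400])
E
python3 - <<'E'
from h import *
s=sense();print(s)
for n in ['top','scene']:
    p=read_camera(n);save(p,n+'0');print(n,{k:v for k,v in p.items() if k!='image'})
    for t in ['tin_a_center','rest_top']:
        for d in mark_of(p,t): print(t,d['conf'],px(d['at']),ray(p,px(d['at']),.032 if t[0]=='t' else .02).round(4))
E
```

```text
pics
{'t': 0.0, 'qpos': array([ 9.79905347e-01,  2.45807447e-01,  1.55904159e+00, -2.11655232e-05,
        1.33868974e+00, -1.74107293e-01]), 'qd': array([-1.49332814e-04, -1.02542231e-03,  1.36782993e-03,  9.70742589e-04,
        8.67241297e-05, -8.84106670e-04]), 'joint_torque': array([ 2.18855290e-03, -4.29500020e+01, -3.26139700e+01,  5.81803405e-06,
        5.15165651e-03,  2.21595499e-06]), 'tcp_pos': array([0.26282847, 0.59389482, 0.24116971]), 'eef_rot': array([-6.49799961e-01, -3.07293230e+00,  2.84747749e-03]), 'force': array([-0.55603723, -0.02316876,  0.26958098]), 'moment': array([ 0.00507716,  0.00471545, -0.00041813]), 'width': 0.08512408203702158}
top {'fx': 513.5499326567588, 'fy': 513.5499326567588, 'cx': 322.17957285290925, 'cy': 198.66533640609018, 'position': array([0.34535425, 0.02287998, 1.24626465]), 'attitude': array([ 0.08389085, -0.11942512, -1.55416119]), 'shot': 1}
tin_a_center 0.79 [364.48 174.08] [ 0.5652 -0.1047  0.032 ]
rest_top 0.73 [426.816 173.8  ] [ 0.5706 -0.2581  0.02  ]
scene {'fx': 450.5213863560598, 'fy': 450.5213863560598, 'cx': 317.9832154083677, 'cy': 208.29985572600302, 'position': array([ 1.18973055, -0.39997054,  0.60740291]), 'attitude': array([0.87203529, 0.4753471 , 0.9697442 ]), 'shot': 2}
tin_a_center 0.91 [283.2 242.6] [ 0.5686 -0.1017  0.032 ]
rest_top 0.85 [205.824 273.6  ] [ 0.5666 -0.2608  0.02  ]
rest_top 0.68 [345.92 202.88] [0.4984 0.0936 0.02  ]
```

View pics/top0.png

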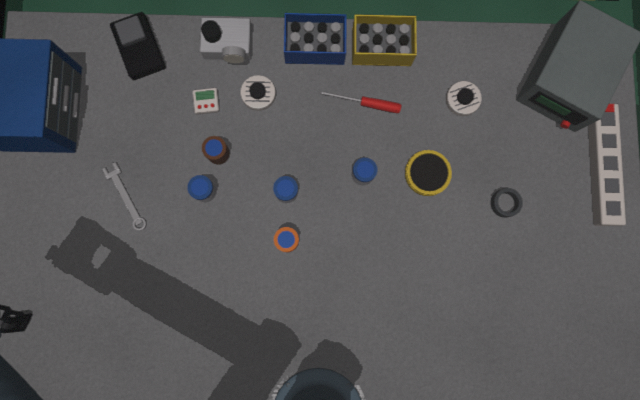

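View pics/scene0.png

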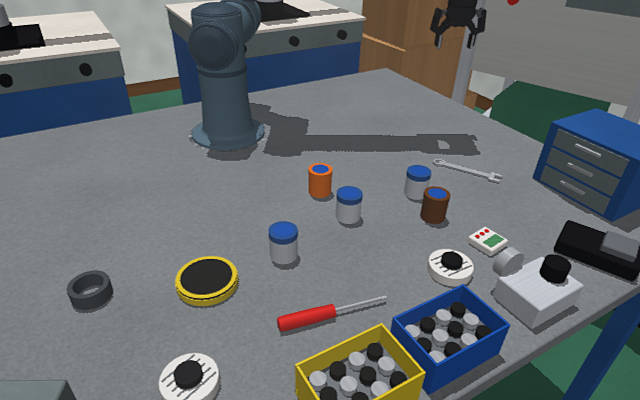

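The top view shows three aluminium tins with blue lids at about (201,187), (286,188) and (364,170). The brown look-alike is at (215,149), the orange one at (286,239), and the rest at (429,172). The scene view agrees. Next I'll measure them precisely.

```bash
python3 - <<'E'
from h import *
for n in ['top','scene']:
    p=read_camera(n)
    hsv=cv2.cvtColor(p['image'],cv2.COLOR_RGB2HSV)
    m=cv2.inRange(hsv,(105,130,60),(125,255,255))
    k,l,st,c=cv2.connectedComponentsWithStats(m)
    for i in range(1,k):
        if 60<st[i][4]<1500:
            print(n,st[i],c[i].round(1),ray(p,c[i],.064 if n=='top' else .058).round(4))
    y=cv2.inRange(hsv,(22,120,80),(35,255,255))
    for ct in cv2.findContours(y,cv2.RETR_EXTERNAL,cv2.CHAIN_APPROX_NONE)[0]:
        if cv2.contourArea(ct)>400:
            e=cv2.fitEllipse(ct);print('yel',e,ray(p,e[0],.02).round(4))
    for d in trace(p,'rest_top')[:2]: pass
    for t in ['tin_a_center','tin_b_center','tin_c_center']:
        for d in mark_of(p,t): print(t,d['conf'],px(d['at']),ray(p,px(d['at']),.032).round(4))
s=sense();print(R.from_rotvec(s['eef_rot']).as_matrix().round(3))
E
```

```text
top [ 284   13   63   51 1072] [315.3  37.2] [0.8936 0.0188 0.064 ]
top [206 140  16  16 203] [213.3 147.3] [0.6171 0.2535 0.064 ]
top [353 158  24  24 421] [364.6 169.4] [ 0.5705 -0.1016  0.064 ]
top [188 176  24  23 444] [199.5 186.9] [0.5227 0.2815 0.064 ]
top [274 177  23  23 430] [285.1 188. ] [0.5235 0.0836 0.064 ]
top [278 232  16  15 190] [285.6 239.1] [0.4048 0.0797 0.064 ]
yel ((427.8436279296875, 172.3970489501953), (44.85020446777344, 45.495182037353516), 113.44512939453125) [ 0.5741 -0.2606  0.02  ]
yel ((383.99761962890625, 39.66519546508789), (56.82368469238281, 72.51461791992188), 88.26068115234375) [ 0.9116 -0.1545  0.02  ]
tin_a_center 0.84 [364.48 171.2 ] [ 0.5722 -0.1047  0.032 ]
tin_b_center 0.71 [202.432 184.48 ] [0.5335 0.2819 0.032 ]
tin_b_center 0.68 [218.624 151.8  ] [0.6136 0.2466 0.032 ]
tin_c_center 0.82 [284.672 237.4  ] [0.4105 0.0836 0.032 ]
tin_c_center 0.72 [287.168 188.4  ] [0.5274 0.0802 0.032 ]
scene [ 172   30   29   74 1106] [186.6  71.1] [-0.4246  0.0119  0.058 ]
scene [313 165  15   8 100] [320.  168.4] [0.3923 0.0863 0.058 ]
scene [407 165  24  16 317] [418.4 172.6] [0.5197 0.2834 0.058 ]
scene [337 186  25  19 396] [349.  194.9] [0.5208 0.0844 0.058 ]
scene [428 188  18  10 137] [436.8 192.8] [0.6071 0.2618 0.058 ]
scene [269 221  29  23 533] [282.7 232.2] [ 0.5681 -0.1019  0.058 ]
yel ((360.0979919433594, 373.3755187988281), (76.24774932861328, 121.34603118896484), 78.94842529296875) [ 0.8806 -0.1314  0.02  ]
yel ((206.24513244628906, 280.6607360839844), (48.470909118652344, 63.461952209472656), 76.14508819580078) [ 0.5846 -0.2662  0.02  ]
tin_a_center 0.95 [284.608 242.08 ] [ 0.5685 -0.0985  0.032 ]
tin_b_center 0.89 [437.12 205.12] [0.6177 0.2591 0.032 ]
tin_b_center 0.69 [418.176 180.6  ] [0.517  0.2902 0.032 ]
tin_c_center 0.85 [319.808 181.4  ] [0.4069 0.0778 0.032 ]
[[-0.914  0.405  0.   ]
 [ 0.405  0.914  0.   ]
 [-0.     0.    -1.   ]]
```

Call:
send_rows --pt "-45 -22 10" --pt "-45 -22 10" --pt "-45 -22 10" --pt "-45 -22 10" --pt "-45 -22 10" --pt "-45 -22 10" --pt "-45 -22 10" --pt "-45 -22 10" --turn '[0,0,0,0,0,0,0,0]' --claw 100 --force 40

```text
t: 1.8
tcp_pos: [0.5284, 0.2827, 0.1626]
eef_rot: [0.638, 3.072, 0.009]
force: [-0.4, -0.1, 0.2]
width: 0.0855
```

```bash
cat >> h.py <<'E'
def go(x,y,z):
    s=sense();M=R.from_rotvec(s['eef_rot']).as_matrix()
    print('tcp',s['tcp_pos'].round(4),'zaxis',M[:,2].round(3),'need mm',((M.T@(np.array([x,y,z])-s['tcp_pos']))*1000).round(1),'F',s['force'].round(2),'M',s['moment'].round(2),'w',round(s['width'],4),'t',s['t'],'q6',s['qpos'].round(2))
def wlids(name=None,z=.064):
    s=sense();p=read_camera('wrist');
    if name: save(p,name)
    m=cv2.inRange(cv2.cvtColor(p['image'],cv2.COLOR_RGB2HSV),(105,130,50),(125,255,255))
    k,l,st,c=cv2.connectedComponentsWithStats(m)
    for i in range(1,k):
        if st[i][4]>300: print(st[i],c[i].round(1),ray(p,c[i],z,s).round(4))
E
python3 - <<'E'
from h import *
wlids('w0'); go(.522,.282,.12)
E
```

```text
[  16  140   50   47 1722] [ 40.3 162.8] [0.4031 0.0783 0.064 ]
[ 288  161   65   64 3255] [319.9 192.6] [0.5203 0.2822 0.064 ]
[  99  243   68   57 2932] [132.9 270.9] [0.5202 0.0884 0.064 ]
[ 312  273   40   35 1100] [331.5 290.1] [0.6155 0.2526 0.064 ]
[   0  341   50   50 1949] [ 20.8 365.2] [ 0.5684 -0.0886  0.064 ]
tcp [0.5314 0.2782 0.1613] zaxis [ 0.006  0.002 -1.   ] need mm [10.3 -0.5 41.3] F [ 2.72 -4.29 -0.84] M [-0.16 -0.03 -0.05] w 0.0853 t 1.85 q6 [ 0.29  0.21  1.75 -0.    1.17 -0.86]
```

Call:
send_rows --pt "11 0 30" --pt "0 0 30" --pt "0 0 0" --turn '[0,0,0]'

```text
t: 2.22
tcp_pos: [0.5234, 0.281, 0.1006]
eef_rot: [0.652, 3.066, 0.006]
force: [0.8, 0.7, -0.0]
width: 0.0856
```

```bash
python3 - <<'E'
from h import *
wlids('w1'); go(.5205,.282,.027)
E
```

```text
[ 282  182   86   83 5614] [324.2 223.4] [0.5195 0.2825 0.064 ]
[  42  286   78   66 2766] [ 74.2 313.4] [0.5098 0.0865 0.064 ]
tcp [0.5245 0.2815 0.1023] zaxis [ 0.01   0.003 -1.   ] need mm [ 4.5 -1.7 75.2] F [0.53 0.25 0.03] M [ 0.03 -0.01  0.05] w 0.0854 t 2.275 q6 [ 0.3   0.28  1.79 -0.    1.06 -0.85]
```

View pics/w1.png

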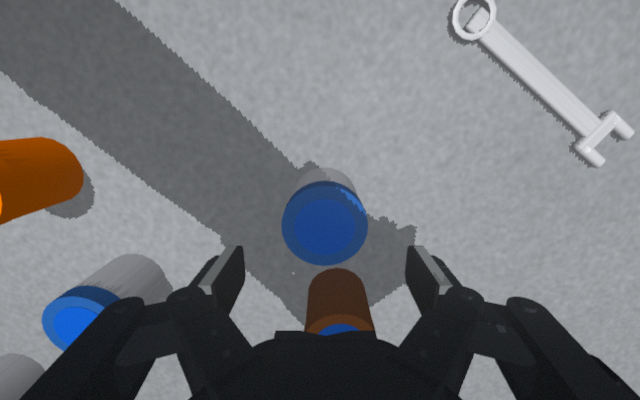

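The lid is centred between the jaws at (324,223). Brown is at (340,300), beyond the closing plane. I'll descend now.

Call:
send_rows --pt "4 -1 25" --pt "0 0 25" --pt "0 0 24" --pt "0 0 0" --turn '[0,0,0,0]'

```text
t: 2.78
tcp_pos: [0.5267, 0.2855, 0.0349]
eef_rot: [0.646, 3.053, 0.019]
force: [-0.2, -0.1, 0.2]
width: 0.0854
```

```bash
python3 - <<'E'
from h import *
go(.5200,.282,.027)
E
```

```text
tcp [0.5267 0.2855 0.0349] zaxis [ 0.023  0.007 -1.   ] need mm [ 4.8 -6.   7.8] F [-0.18 -0.06  0.2 ] M [0.   0.01 0.01] w 0.0854 t 2.775 q6 [ 0.31  0.39  1.8  -0.    0.93 -0.85]
```

Call:
send_rows --pt "4 -5 6" --pt "0 0 0" --turn '[0,0]'

```text
t: 3.02
tcp_pos: [0.5229, 0.2834, 0.0319]
eef_rot: [0.644, 3.048, 0.023]
force: [1.1, 0.2, -0.1]
width: 0.0853
```

```bash
python3 - <<'E'
from h import *
go(.5200,.282,.027)
E
```

```text
tcp [0.5229 0.2834 0.0319] zaxis [ 0.028  0.009 -1.   ] need mm [ 2.2 -2.5  4.8] F [ 1.06  0.24 -0.11] M [-0.    0.04 -0.  ] w 0.0853 t 3.025 q6 [ 0.31  0.38  1.82 -0.    0.91 -0.85]
```

Call:
send_rows --pt "2 -2 3" --pt "0 0 0" --pt "0 0 0" --pt "0 0 0" --pt "0 0 0" --turn '[0,0,0,0,0]' --claw 0

```text
t: 3.65
tcp_pos: [0.5208, 0.2825, 0.0304]
eef_rot: [0.644, 3.047, 0.024]
force: [-0.7, -0.1, -0.5]
width: 0.0555
```

```bash
python3 - <<'E'
from h import *
go(.5200,.282,.027)
E
```

```text
tcp [0.5208 0.2825 0.0304] zaxis [ 0.03   0.009 -1.   ] need mm [ 0.6 -0.9  3.4] F [-0.67 -0.14 -0.53] M [-0.03  0.04  0.02] w 0.0555 t 3.65 q6 [ 0.31  0.38  1.83 -0.    0.91 -0.85]
```

Tin B is gripped at 55.5 mm. I'll lift it a little.

Call:
send_rows --pt "0 0 -6" --pt "0 0 -8" --pt "0 0 -8" --pt "0 0 0" --pt "0 0 0" --pt "0 0 0" --turn '[0,0,0,0,0,0]'

```text
t: 4.4
tcp_pos: [0.52, 0.2822, 0.0539]
eef_rot: [0.644, 3.047, 0.024]
force: [-0.4, -0.1, -1.4]
width: 0.0555
```

```bash
python3 - <<'E'
from h import *
go(.5208,.2825,.0304)
p=read_camera('scene');save(p,'s1');go(.5208,.2825,.0304)
E
```

```text
tcp [0.52   0.2822 0.0539] zaxis [ 0.03   0.009 -1.   ] need mm [-0.1  0.1 23.5] F [-0.39 -0.15 -1.39] M [-0.02  0.03  0.01] w 0.0555 t 4.4 q6 [ 0.31  0.34  1.83 -0.    0.95 -0.85]
tcp [0.5199 0.2822 0.0538] zaxis [ 0.03   0.009 -1.   ] need mm [-0.2  0.1 23.4] F [ 0.34 -0.13 -2.14] M [-0.06  0.04  0.02] w 0.0554 t 4.45 q6 [ 0.31  0.34  1.83 -0.    0.95 -0.85]
```

View pics/s1.png

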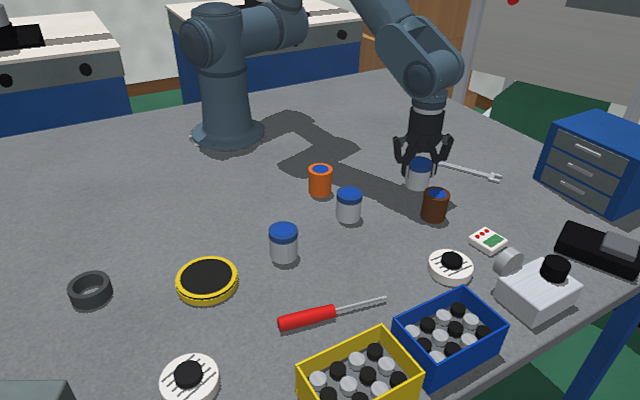

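Tin B is lifted and reads about 1.8 N, so it is light. I'll put it back.

Call:
send_rows --pt "0 0 9" --pt "0 0 8" --pt "0 0 4" --pt "0 0 0" --turn '[0,0,0,0]'

```text
t: 4.95
tcp_pos: [0.5201, 0.2823, 0.0304]
eef_rot: [0.644, 3.048, 0.022]
force: [-0.7, 0.4, 1.6]
width: 0.0555
```

```bash
python3 - <<'E'
from h import *
go(.5208,.2825,.0304)
E
```

```text
tcp [0.5201 0.2823 0.0304] zaxis [ 0.028  0.009 -1.   ] need mm [-0.6  0.5 -0. ] F [-0.71  0.44  1.55] M [-0.02  0.09  0.03] w 0.0555 t 4.95 q6 [ 0.31  0.38  1.83 -0.    0.91 -0.85]
```

It is back on the table at the same height, so I'll open the jaws and retreat upward.

Call:
send_rows --pt "0 0 0" --pt "0 0 0" --pt "0 0 0" --pt "0 0 0" --pt "0 0 -20" --pt "0 0 -30" --pt "0 0 -35" --pt "0 0 -20" --turn '[0,0,0,0,0,0,0,0]' --claw 100

```text
t: 5.95
tcp_pos: [0.5175, 0.2815, 0.1425]
eef_rot: [0.644, 3.046, 0.024]
force: [1.3, -0.4, -0.2]
width: 0.0856
```

```bash
python3 - <<'E'
from h import *
wlids('w2');go(.522,.084,.13)
E
```

```text
[   0  157   47   49 1851] [ 21.3 181.5] [0.4043 0.0796 0.064 ]
[ 290  173   70   69 3746] [324.7 207.7] [0.5192 0.2823 0.064 ]
[  88  263   74   50 2433] [123.9 285.6] [0.5135 0.0923 0.064 ]
[ 316  292   43   35 1180] [337.5 309.2] [0.6154 0.2526 0.064 ]
[  0 365  36  35 942] [ 13.8 382.4] [ 0.5619 -0.0755  0.064 ]
tcp [0.519  0.2821 0.1452] zaxis [ 0.035  0.011 -0.999] need mm [ -82.5 -180.3   13.2] F [1.67 0.83 2.26] M [ 0.05 -0.05  0.  ] w 0.0855 t 6.0 q6 [ 0.31  0.2   1.8  -0.    1.11 -0.85]
```

View pics/w2.png

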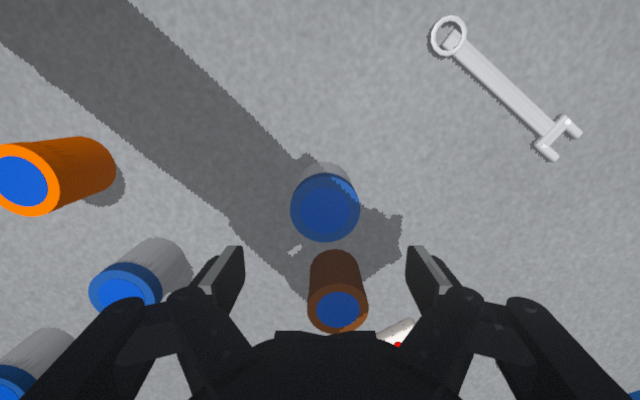

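Tin B stands upright at (325,208), within 1 mm of where it was. Next is C.

Call:
send_rows --pt "-20 -45 0" --pt "-20 -45 2" --pt "-20 -45 2" --pt "-20 -43 2" --pt "0 0 0" --turn '[0,0,0,0,0]'

```text
t: 6.62
tcp_pos: [0.5226, 0.0824, 0.1427]
eef_rot: [0.637, 3.034, 0.032]
force: [0.6, 0.2, -0.3]
width: 0.0855
```

```bash
python3 - <<'E'
from h import *
wlids('w3');go(.522,.084,.032)
E
```

```text
[ 217   23   59   65 2993] [245.6  55.1] [0.4031 0.0792 0.064 ]
[ 522   55   91   83 5779] [567.6  95.9] [0.5183 0.2782 0.064 ]
[ 288  168   71   69 3801] [323.  202.1] [0.5205 0.0841 0.064 ]
[ 528  200   48   43 1554] [551.8 221. ] [0.6151 0.2528 0.064 ]
tcp [0.5226 0.0837 0.1428] zaxis [ 0.045  0.012 -0.999] need mm [  4.7  -3.2 110.6] F [-0.72  0.27  0.29] M [0.02 0.04 0.03] w 0.0853 t 6.675 q6 [-0.06  0.05  1.97  0.02  1.08 -1.23]
```

View pics/w3.png

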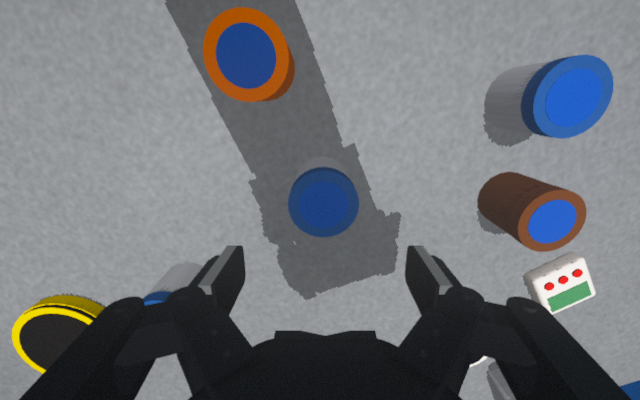

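Tin C is centred at (323,202), with the orange look-alike at (246,55) clear of the jaws.

Call:
send_rows --pt "3 -2 40" --pt "3 -2 40" --pt "0 0 22" --pt "0 0 0" --turn '[0,0,0,0]'

```text
t: 7.18
tcp_pos: [0.5219, 0.0874, 0.0407]
eef_rot: [0.626, 3.031, 0.036]
force: [1.3, 0.2, -0.0]
width: 0.0854
```

```bash
python3 - <<'E'
from h import *
go(.5205,.084,.030)
E
```

```text
tcp [0.5219 0.0874 0.0407] zaxis [ 0.05   0.013 -0.999] need mm [ 0.3 -4.  10.5] F [ 1.25  0.23 -0.04] M [-0.03  0.02 -0.04] w 0.0854 t 7.175 q6 [-0.06  0.22  2.    0.02  0.87 -1.23]
```

Call:
send_rows --pt "0 -3 9" --pt "0 0 1" --pt "0 0 0" --pt "0 0 0" --pt "0 0 0" --pt "0 0 0" --turn '[0,0,0,0,0,0]' --claw 0

```text
t: 7.92
tcp_pos: [0.522, 0.0853, 0.0323]
eef_rot: [0.622, 3.029, 0.034]
force: [1.1, -0.4, -4.0]
width: 0.0547
```

```bash
python3 - <<'E'
from h import *
go(.5205,.084,.030)
E
```

```text
tcp [0.522  0.0853 0.0323] zaxis [ 0.053  0.012 -0.999] need mm [ 0.9 -1.8  2.2] F [ 1.12 -0.42 -4.01] M [-0.07 -0.03 -0.03] w 0.0547 t 7.925 q6 [-0.06  0.24  2.    0.02  0.85 -1.24]
```

Call:
send_rows --pt "0 0 -6" --pt "0 0 -8" --pt "0 0 -8" --pt "0 0 0" --pt "0 0 0" --pt "0 0 0" --turn '[0,0,0,0,0,0]'

```text
t: 8.68
tcp_pos: [0.5193, 0.0852, 0.0551]
eef_rot: [0.623, 3.031, 0.034]
force: [-0.4, 0.0, -5.9]
width: 0.0551
```

```bash
python3 - <<'E'
from h import *
go(.5205,.084,.030)
p=read_camera('scene');save(p,'s2');go(.5205,.084,.030)
E
```

```text
tcp [0.5193 0.0852 0.0551] zaxis [ 0.05   0.012 -0.999] need mm [-0.5 -1.4 25.1] F [-0.36  0.   -5.93] M [-0.02  0.06  0.02] w 0.0551 t 8.675 q6 [-0.06  0.19  2.01  0.02  0.89 -1.24]
tcp [0.5193 0.0852 0.055 ] zaxis [ 0.05   0.012 -0.999] need mm [-0.6 -1.4 25. ] F [ 0.57 -0.01 -6.  ] M [ 0.01  0.06 -0.  ] w 0.0548 t 8.725 q6 [-0.06  0.19  2.01  0.02  0.89 -1.24]
```

View pics/s2.png

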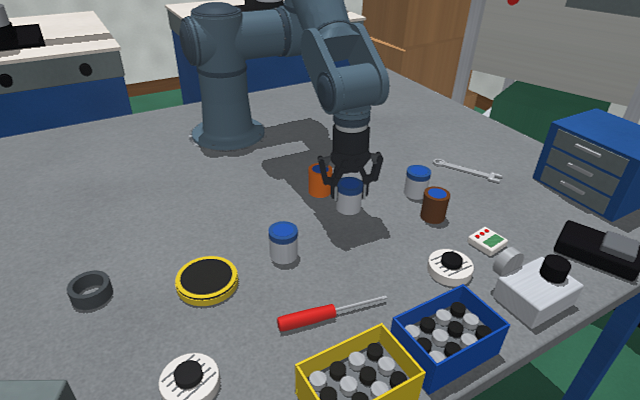

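Tin C reads 6.0 N, about 0.61 kg, so it is the heavy one. I'll raise it and carry it above tin A's height to the rest.

Call:
send_rows --pt "0 0 -15" --pt "0 0 -25" --pt "0 0 -30" --pt "0 0 -25" --pt "0 0 0" --turn '[0,0,0,0,0]' --force 60

```text
t: 9.35
tcp_pos: [0.5144, 0.084, 0.1554]
eef_rot: [0.623, 3.031, 0.035]
force: [0.1, -0.2, -6.0]
width: 0.0545
```

```bash
python3 - <<'E'
from h import *
go(.573,-.2605,.14)
E
```

```text
tcp [0.5144 0.084  0.1554] zaxis [ 0.051  0.012 -0.999] need mm [-189.1 -294.    14.1] F [ 0.1  -0.21 -6.  ] M [-0.01  0.08  0.03] w 0.0545 t 9.35 q6 [-0.06  0.01  1.98  0.02  1.1  -1.24]
```

Call:
send_rows --pt "-10 -15 0" --pt "-20 -32 1" --pt "-22 -34 1" --pt "-22 -34 1" --pt "-22 -34 1" --pt "-22 -34 1" --pt "-22 -34 1" --pt "-20 -30 1" --pt "-12 -20 0" --pt "0 0 0" --turn '[0,0,0,0,0,0,0,0,0,0]'

```text
t: 10.6
tcp_pos: [0.5612, -0.2452, 0.1328]
eef_rot: [0.631, 3.048, 0.037]
force: [-0.3, 0.4, -5.8]
width: 0.0544
```

```bash
python3 - <<'E'
from h import *
s=sense();p=read_camera('wrist');save(p,'w4')
q=read_camera('top');save(q,'t4')
go(.573,-.2605,.14)
E
```

```text
tcp [ 0.561  -0.2431  0.1327] zaxis [ 0.032  0.019 -0.999] need mm [-18.1 -11.   -7.2] F [ 0.75  0.51 -5.29] M [-0.05 -0.02 -0.  ] w 0.0546 t 10.7 q6 [-0.61  0.26  1.75  0.04  1.11 -1.79]
```

View pics/w4.png

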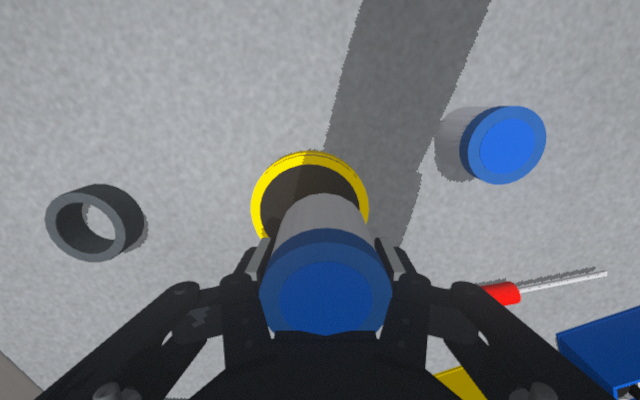

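View pics/t4.png

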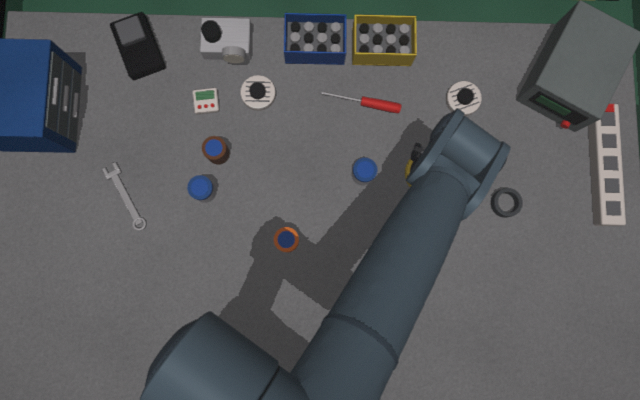

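```bash
python3 - <<'E'
from h import *
for n in ['top','scene']:
    p=read_camera(n)
    im=cv2.imread(f'pics/{n}0.png');hsv=cv2.cvtColor(im,cv2.COLOR_BGR2HSV)
    y=cv2.inRange(hsv,(20,110,70),(36,255,255))
    cs,h=cv2.findContours(y,cv2.RETR_CCOMP,cv2.CHAIN_APPROX_NONE)
    for c,hh in zip(cs,h[0]):
        if hh[3]>=0 and len(c)>40:
            P=np.array([ray(p,q[0],.02) for q in c])[:,:2]
            A=np.c_[P,np.ones(len(P))];s=np.linalg.lstsq(A,(P**2).sum(1),rcond=None)[0]
            print(n,s[:2]/2,np.sqrt(s[2]+(s[:2]**2).sum()/4))
E
```

```text
top [ 0.57583992 -0.26267777] 0.04647716927983815
top [ 0.91725613 -0.15575429] 0.06498485167342577
scene [ 0.57105917 -0.26197509] 0.04705973752180155
```

Call:
send_rows --pt "-8 -5 5" --pt "-8 -5 15" --pt "0 0 18" --pt "0 0 0" --turn '[0,0,0,0]'

```text
t: 11.3
tcp_pos: [0.574, -0.2559, 0.0917]
eef_rot: [0.622, 3.052, 0.039]
force: [-0.5, 0.5, -5.4]
width: 0.0544
```

```bash
python3 - <<'E'
from h import *
go(.573,-.261,.053)
E
```

```text
tcp [ 0.574  -0.2559  0.0917] zaxis [ 0.031  0.019 -0.999] need mm [-0.3 -6.2 38.5] F [-0.52  0.5  -5.41] M [-0.06 -0.   -0.  ] w 0.0544 t 11.3 q6 [-0.61  0.36  1.72  0.04  1.05 -1.8 ]
```

Call:
send_rows --pt "0 -4 10" --pt "0 -2 12" --pt "0 0 7" --pt "0 0 0" --turn '[0,0,0,0]'

```text
t: 11.8
tcp_pos: [0.5723, -0.2611, 0.0603]
eef_rot: [0.622, 3.052, 0.04]
force: [-0.0, -0.0, -5.4]
width: 0.0545
```

```bash
python3 - <<'E'
from h import *
go(.573,-.261,.053)
wlids('w5',z=.086);p=read_camera('scene');save(p,'s5')
E
```

```text
tcp [ 0.5723 -0.2611  0.0603] zaxis [ 0.031  0.02  -0.999] need mm [-0.5  0.1  7.3] F [-0.01 -0.03 -5.41] M [-0.04  0.05  0.01] w 0.0545 t 11.8 q6 [-0.62  0.41  1.72  0.04  1.   -1.81]
[ 554   70   86  123 8390] [602.7 135. ] [ 0.5523 -0.1383  0.086 ]
[  259   229   134   107 11423] [325.2 284.9] [ 0.5708 -0.261   0.086 ]
```

View pics/w5.png

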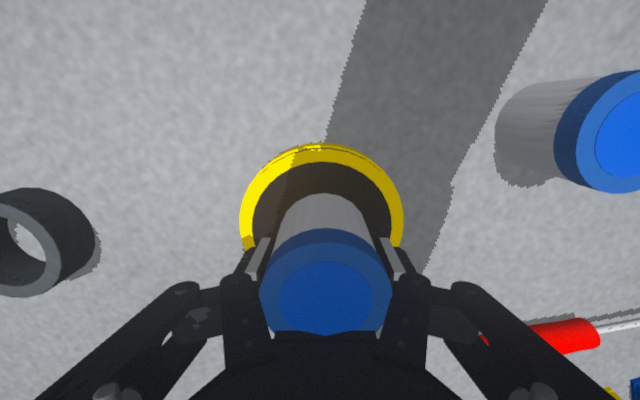

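View pics/s5.png

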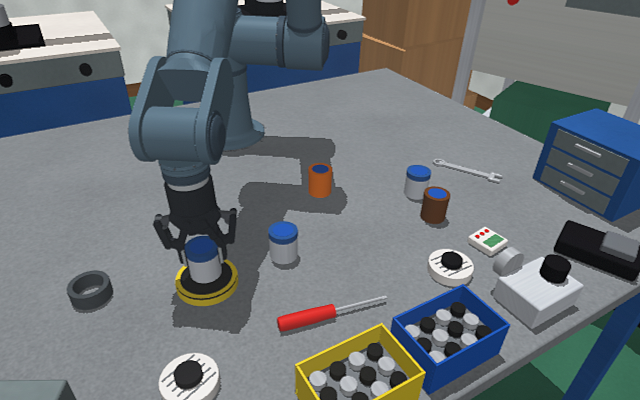

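Tin C hangs over the middle of the rest: in the wrist view the lid is at (325,285) and the rim is centred at column 321. I'll lower it slowly.

Call:
send_rows --pt "0 0 2" --pt "0 0 2" --pt "0 0 1" --pt "0 0 0" --turn '[0,0,0,0]'

```text
t: 12.4
tcp_pos: [0.5739, -0.2617, 0.0573]
eef_rot: [0.621, 3.049, 0.037]
force: [-0.6, 0.3, -6.7]
width: 0.0546
```

```bash
python3 - <<'E'
from h import *
go(.573,-.261,.053)
E
```

```text
tcp [ 0.5739 -0.2617  0.0573] zaxis [ 0.034  0.017 -0.999] need mm [1.2 0.2 4.3] F [-0.58  0.28 -6.66] M [-0.03  0.02 -0.  ] w 0.0546 t 12.4 q6 [-0.62  0.41  1.72  0.04  0.99 -1.81]
```

Call:
send_rows --pt "1 0 2" --pt "0 0 2" --pt "0 0 1" --pt "0 0 0" --turn '[0,0,0,0]'

```text
t: 12.9
tcp_pos: [0.5733, -0.2614, 0.0527]
eef_rot: [0.621, 3.048, 0.036]
force: [0.4, -0.0, -6.3]
width: 0.0548
```

```bash
python3 - <<'E'
from h import *
go(.573,-.261,.053)
E
```

```text
tcp [ 0.5733 -0.2614  0.0527] zaxis [ 0.035  0.017 -0.999] need mm [ 0.4  0.3 -0.3] F [ 0.42 -0.03 -6.32] M [-0.02  0.06  0.01] w 0.0548 t 12.9 q6 [-0.62  0.42  1.72  0.04  0.98 -1.81]
```

No contact yet, so I'll go down in 1 mm steps.

Call:
send_rows --pt "0 0 1" --pt "0 0 1" --pt "0 0 0" --turn '[0,0,0]'

```text
t: 13.28
tcp_pos: [0.5736, -0.2616, 0.0527]
eef_rot: [0.62, 3.049, 0.036]
force: [0.2, -0.8, -5.9]
width: 0.0544
```

```bash
python3 - <<'E'
from h import *
go(.573,-.261,.053)
E
```

```text
tcp [ 0.5736 -0.2616  0.0527] zaxis [ 0.034  0.017 -0.999] need mm [ 0.8  0.3 -0.3] F [ 0.21 -0.83 -5.87] M [-0.04  0.02  0.03] w 0.0544 t 13.275 q6 [-0.62  0.42  1.72  0.04  0.99 -1.81]
```

Call:
send_rows --pt "0 0 2" --pt "0 0 2" --pt "0 0 0" --turn '[0,0,0]'

```text
t: 13.65
tcp_pos: [0.5742, -0.2619, 0.0529]
eef_rot: [0.619, 3.05, 0.036]
force: [1.0, -0.4, -5.9]
width: 0.0546
```

```bash
python3 - <<'E'
from h import *
go(.573,-.261,.053)
E
```

```text
tcp [ 0.5742 -0.2619  0.0529] zaxis [ 0.033  0.017 -0.999] need mm [ 1.4  0.4 -0.2] F [ 0.97 -0.35 -5.91] M [0.02 0.03 0.02] w 0.0546 t 13.65 q6 [-0.62  0.42  1.72  0.04  0.99 -1.81]
```

```bash
python3 - <<'E'
from h import *
p=read_camera('scene');im=p['image'][220:330,130:290,::-1];cv2.imwrite('pics/s6.png',cv2.resize(im,None,fx=5,fy=5,interpolation=cv2.INTER_CUBIC));go(.573,-.261,.053)
print(sense()['joint_torque'].round(2))
E
```

```text
tcp [ 0.5741 -0.2618  0.0527] zaxis [ 0.033  0.017 -0.999] need mm [ 1.4  0.3 -0.3] F [-0.53 -1.05 -5.22] M [-0.03  0.04  0.04] w 0.0545 t 13.7 q6 [-0.62  0.42  1.72  0.04  0.99 -1.81]
[ 1.000e-02 -4.771e+01 -2.929e+01  1.100e-01 -1.000e-02  0.000e+00]
```

View pics/s6.png

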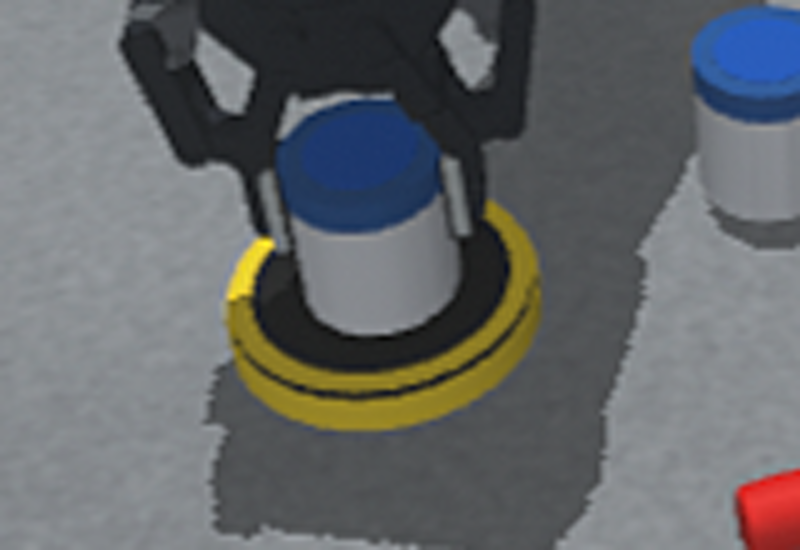

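Call:
send_rows --pt "1 0 3" --pt "0 0 3" --turn '[0,0]'

```text
t: 13.95
tcp_pos: [0.5744, -0.262, 0.0525]
eef_rot: [0.618, 3.052, 0.037]
force: [-14.8, 7.7, 22.1]
width: 0.0548
```

```bash
python3 - <<'E'
from h import *
go(.573,-.261,.053)
E
```

```text
tcp [ 0.5744 -0.262   0.0525] zaxis [ 0.031  0.018 -0.999] need mm [ 1.7  0.4 -0.5] F [-14.79   7.67  22.08] M [1.08 2.19 0.02] w 0.0548 t 13.95 q6 [-0.62  0.42  1.72  0.04  0.99 -1.81]
```

It is in contact with the rest. I'll relax the push, then open.

Call:
send_rows --pt "0 0 0" --pt "0 0 0" --turn '[0,0]'

```text
t: 14.2
tcp_pos: [0.5747, -0.2622, 0.0526]
eef_rot: [0.618, 3.051, 0.036]
force: [-0.0, -0.2, -3.5]
width: 0.0545
```

Call:
send_rows --pt "0 0 0" --pt "0 0 0" --pt "0 0 0" --pt "0 0 0" --pt "0 0 0" --turn '[0,0,0,0,0]' --claw 100

```text
t: 14.82
tcp_pos: [0.5766, -0.2635, 0.0541]
eef_rot: [0.618, 3.046, 0.033]
force: [0.6, -0.3, -0.3]
width: 0.0853
```

```bash
python3 - <<'E'
from h import *
go(.573,-.261,.053);wlids('w7',z=.084)
E
```

```text
tcp [ 0.5766 -0.2635  0.0541] zaxis [ 0.037  0.014 -0.999] need mm [4.3 0.9 1. ] F [ 0.61 -0.28 -0.31] M [ 0.   -0.02  0.02] w 0.0853 t 14.825 q6 [-0.62  0.42  1.71  0.04  0.99 -1.81]
[ 570   60   70  128 6777] [610.1 128.4] [ 0.5524 -0.1424  0.084 ]
[  262   221   132   115 11993] [327.6 280.5] [ 0.5705 -0.2605  0.084 ]
```

View pics/w7.png

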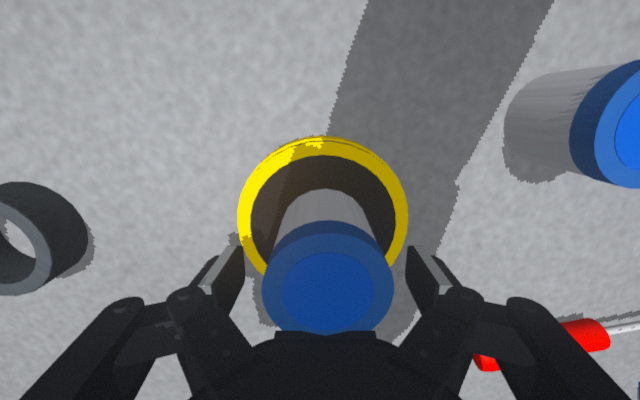

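The tin is free of both pads, with the lid at (328,280). I'll go straight up and then aside for a clear check.

Call:
send_rows --pt "0 0 -15" --pt "0 0 -30" --pt "0 0 -35" --pt "0 0 -35" --pt "0 0 -35" --pt "40 0 0" --pt "50 0 0" --pt "50 0 0" --pt "50 0 0" --pt "0 0 0" --turn '[0,0,0,0,0,0,0,0,0,0]'

```text
t: 16.12
tcp_pos: [0.3927, -0.1908, 0.2128]
eef_rot: [0.614, 3.035, 0.022]
force: [-0.4, -0.6, -0.1]
width: 0.0852
```

```bash
python3 - <<'E'
from h import *
go(.573,-.261,.053)
for n in ['top','scene']:
    p=read_camera(n);save(p,n+'8')
    hsv=cv2.cvtColor(p['image'],cv2.COLOR_RGB2HSV)
    m=cv2.inRange(hsv,(105,130,60),(125,255,255))
    k,l,st,c=cv2.connectedComponentsWithStats(m)
    for i in range(1,k):
        if 60<st[i][4]<1000:print(n,st[i],c[i].round(1),ray(p,c[i],.064 if n=='top' else .058).round(4),ray(p,c[i],.084 if n=='top' else .078).round(4))
E
```

```text
tcp [ 0.3927 -0.1908  0.2128] zaxis [ 0.047  0.005 -0.999] need mm [-186.6    1.7  167.8] F [-0.42 -0.59 -0.05] M [ 0.01  0.03 -0.05] w 0.0852 t 16.125 q6 [-0.73 -0.28  2.13  0.04  1.26 -1.92]
top [206 140  16  16 202] [213.3 147.3] [0.617  0.2534 0.064 ] [0.6124 0.2495 0.084 ]
top [423 155  24  24 433] [434.4 166.5] [ 0.5803 -0.2662  0.064 ] [ 0.5763 -0.2613  0.084 ]
top [353 158  24  24 422] [364.6 169.4] [ 0.5704 -0.1015  0.064 ] [ 0.5666 -0.0994  0.084 ]
top [188 176  24  24 445] [199.5 187.2] [0.5221 0.2815 0.064 ] [0.5191 0.2771 0.084 ]
top [278 232  16  15 190] [285.6 239.1] [0.4048 0.0797 0.064 ] [0.4038 0.0787 0.084 ]
scene [313 165  15   8  99] [320.  168.4] [0.3921 0.0862 0.058 ] [0.4211 0.0685 0.078 ]
scene [407 165  24  16 320] [418.3 172.5] [0.5192 0.2834 0.058 ] [0.5437 0.2585 0.078 ]
scene [428 188  18  10 136] [436.8 192.9] [0.6072 0.2616 0.058 ] [0.6284 0.2375 0.078 ]
scene [269 221  29  23 534] [282.6 232.2] [ 0.5681 -0.102   0.058 ] [ 0.5907 -0.1128  0.078 ]
scene [186 240  33  26 704] [202.2 252.5] [ 0.5507 -0.2574  0.058 ] [ 0.574  -0.2626  0.078 ]
```

View pics/top8.png

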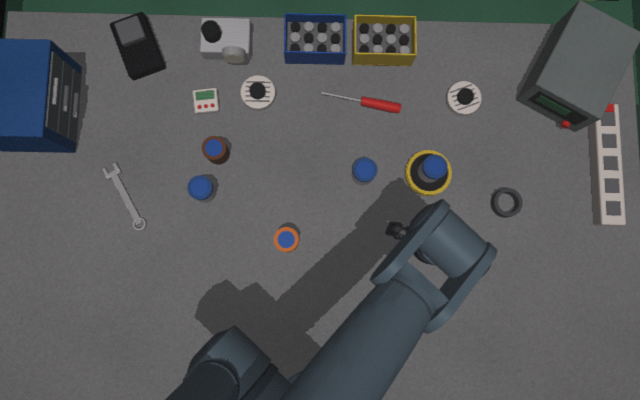

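View pics/scene8.png

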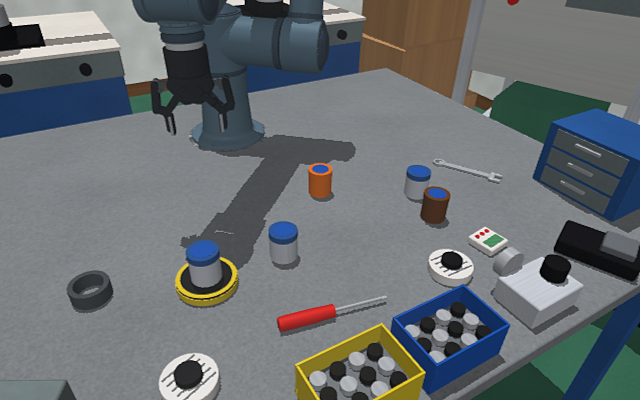

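Tin C is upright on the rest. In the same camera's frame it sits about 2 mm from the rest's centre. B and A have not moved (1 mm at most).

```bash
python3 -c "
from rig import *
print(sign_off())"
```

```text
the job is handed in; nothing more can be done
None
```

Tin C is the heavy one, and it now stands upright in the middle of the black rest. I handed the job in at about 16 s.

- **Finding the heavy tin:** I lifted tin B, which read about 1.8 N, so it is light, and set it back. Tin C read about 6.0 N (roughly 0.61 kg). I did not lift tin A, because C was clearly the heavy one.
- **Placement:** In the last pictures, tin C's offset from the rest's centre was about 1.5 mm in the top camera and about 3 mm in the scene camera.
- **Other tins:** B stands within about 1 mm of where it was, and A, brown and orange have not moved. The gripper is clear of everything.

**What disagreed:**
- **Camera offset:** The top camera read about 3 mm farther in x than the other two, so I aimed by the scene and wrist cameras.
- **Gripper tilt:** The gripper drifted 2–3° off vertical during the moves. The tin still settled upright.
- **Set-down force:** The first contact with the rest was hard to see in the force readings. One extra step pressed the tin down with a vertical reading of about 22 N (about 15 N sideways) before I relaxed the push and released it.

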